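Set the pastry guide block to the scribed line

TASK

Square up the aluminium guide block on the pastry board: push it flat against the steel fence and press it there for a moment, gently (a push of 5 to 10 newtons, never more than 13 between block and fence). Then slide it along the fence until its leading end, the narrow one nearer the line, meets the scribed line, without running past it, and press it home against the fence once more in the same way. Leave it flat on the board, square, with its end on the line, and do not disturb the two ring cutters.

Things in the scene. Friction and masses are not known exactly. Their poses are not given: they have to be found in the camera images.
- block: the guide block: flat aluminium plate, 90 mm (its x) by 130 mm (its y) by 12 mm high, 0.27 to 0.53 kg, with two dark dots on top; it lies loose on the board and slides with 1 to 2 N. Origin: centre of its underside. Its +y end (90 mm wide) is the leading end that must meet the line; its +x side (130 mm long) goes against the fence
- fence: the fence: a low steel strip, 400 mm long (along y), 14 mm thick, 18 mm high, on the far side of the board, face towards -x. Origin: mid-length, on the board's top, at the nominal place of the face. The strip was set by hand: its face stands anywhere up to 20 mm to either side (x) of this origin, always parallel to y, and does not yield. Two black clamp knobs behind it
- line (a point): a point on the scribed line, a dark line 2 mm wide in the top of the wooden board, running along x at right angles to the fence. The point lies on the middle of the line, at the board's top (the board is 18 mm thick, 300 by 460 mm), 45 mm in front (-x) of the fence's origin and 100 mm to its +y. Axes x and y are those of the fence. The block starts on its -y side
- cutter: steel ring cutter, 60 mm across, 35 mm high, standing on the board beyond (+y of) the line. Origin: centre of its underside. Not to be disturbed
- cutter_small: small steel ring cutter, 40 mm across, 30 mm high, standing on the board beyond (+y of) the line. Origin: centre of its underside. Not to be disturbed
There are look-alikes about, which are no part of the job. Of the things shaped like the block, the aluminium one is meant.

How it is judged:
On the way, in this order (a step that is already met when the one before it is completed fails the run):
1. the block is pressed flat against the fence, well short of the line (contact force between block and fence above 2.5 N and angle between the y axis of block and the y axis of fence, either way round below 0.035 rad and y of block in the frame of line below -0.08 m), for 0.3 s.
2. with its leading end on the line the block is pressed flat against the fence again (contact force between block and fence above 2.5 N and angle between the y axis of block and the y axis of fence, either way round below 0.035 rad and y of block in the frame of line between -0.068 and -0.062 m), for 0.3 s.
At the end, for the whole second after the job is handed in: the block lies flat and still on the board, its leading end within 3 mm of the middle of the line, square to the fence within 2 degrees and beside it (its centre 23 to 67 mm in front of the fence's origin) (y of block in the frame of line between -0.068 and -0.062 m and x of block in the frame of fence between -0.067 and -0.023 m and angle between the y axis of block and the y axis of fence, either way round below 0.035 rad and angle between block's own z axis and vertical below 0.04 rad and z of block in the frame of line below 0.003 m and linear speed of block below 0.01 m/s); the robot touches nothing.
It fails at once if the block is pressed against the fence with more than 13 N (contact force between block and fence above 13 N).
It fails at once if the block's end runs past the line by more than 5 mm (y of block in the frame of line above -0.06 m).
It fails at once if a ring cutter is disturbed (moved more than 10 mm) (distance of any of cutter, cutter_small from where it was at the start of the episode above 0.01 m).
It also fails if it takes over 72 s, if anything falls off the work surface, if the arm or the gripper's body presses on something with over 40 N, if the wrist force passes 120 N, or if a joint passes its speed limit or range.

ROBOT

A 7-joint arm with a two-finger parallel gripper is mounted at the origin on the work surface. World frame = base frame: x ahead of the robot, y to its left, z up, the work surface at z = 0. Lengths are in m, angles in rad, forces in N, time in s.
With the tool pointing down it reaches from about 0.4 to 0.875 m from the base axis. Payload 19.3 kg.
Tool frame: the origin (TCP) lies midway between the tips of the shut fingers; the grasp point (between the pads) lies 19 mm behind it; z points along the fingers, y is the direction in which the jaws open and shut (so a half turn about z gives the same grasp; the last joint's range is limited). The gripper opens to 85 mm and grips with 20 to 120 N. Pads are 22 mm wide; open, the fingers measure 114 mm over their backs; the gripper's body (76 mm by 85 mm) begins 54 mm behind the grasp point. The pads swing forward as they close: fully open they stand 13 mm farther back than shut.
Start: joints at [1.259, 0.521, -0.036, 1.599, 0.021, 1.021, -0.113], TCP at [0.15, -0.607, 0.198] pointing down, gripper open.
Joint ranges: [-2.91, 2.91], [-0.3, 2.13], [-1.5, 1.42], [0.17, 2.43], [-1.26, 4.41], [0.16, 1.93], [-2.52, 2.52]. Speed limits (rad/s): [1.89, 1.89, 2.39, 2.39, 3.01, 3.01, 3.01].

INTERFACE

Orientations are given as [roll, pitch, yaw] about the fixed x, y, z axes, in that order (R = Rz(yaw) Ry(pitch) Rx(roll)).
In Python, from workcell import telemetry, cams, workorder gives the robot as it stands. The module is installed in compiled form; this text tells all that it offers.
- The arm moves only by the tool apply_moves, never from a script. Its argument "steps" is a list of rows, each a list of 4 numbers: the shift along the tool's x, y, z in cm, then the turn about the tool's z in rad. A call has exactly 10 rows; each row is the pose to reach, as a shift and turn from the pose commanded when the call began, along the tool's axes at that moment; what a row does not reach only later rows make up. A row lasts 1/12 s, in which the tool goes at most 41.7 mm and 7.16 degrees, less where a joint would pass 70% of its speed; a pose out of reach is approached as far as the arm can. A call with a gripper value outside its range is refused whole. "claw" is the closure, from 0 (fully open) to 1 (shut), set as the call begins (left out, the last holds). The fingers move at their own pace and stop on an object; "force" is the grip in N (left out, the last holds). Time passes only in rows, so rows that repeat a pose let the fingers close, or fill a call up. It gives the time, the measured TCP pose, the force and the opening at its end, in the units of the state.
- telemetry.observe(): the state, without advancing time (a new reading comes with each control period).
- cams.grab_frame(name): name is "scene" or "side" or "wrist"; returns a dict with "color" (384x512x3 uint8, red, green, blue), "mtx" (3x3 intrinsics, pixels), "k1" (the pictures are not rectified: a ray, as slopes to the right and down, at radius r is drawn at 1 + k1 r^2 times it, then the intrinsics apply), "eye" and "orientation" of the camera in the world; the wrist camera has in their place "T_tool_cam" (4x4, takes a point from camera to tool coordinates, whose origin is the TCP and whose axes are the flange's). Camera axes: x right, y down, z forward; pixel columns grow to the right and rows downward; lengths in m; the calibration is good to about 2 mm. A picture is of the moment at which its call begins: read the wrist's pose just before it. There is no depth.
- workorder.job_done(): hands the job in, once; it reports no verdict.
Trained networks look in the newest picture that a camera, given by its name, has taken for a name from the list of things; names that differ only in an ending like _2 or _b are one class to them, and where a whole thing is asked for, a point or a joint stands for the part that bears it (a point fixed in the world has none). Each returns a list of dicts, best first, with "score" (0 to 1); they miss things now and then, are a little off and sometimes report something else, mostly with a low value. They report only what shows in the picture. A call takes as long as a camera call. They do not tell look-alikes from the thing itself.
- cams.find_in(camera, name): "box" ([left, top, width, height] in pixels, round what is visible of it).
- cams.pinpoint(camera, name): "uv" ([column, row] in pixels: a listed point, or the origin of a listed thing).
The state is a dict: "clock": time; "qpos": joint angles; "qd": joint speeds; "joint_efforts": joint torques, N m; "position": TCP position; "tool_rot": TCP orientation; "force": force on the tool from outside, world axes, zero at the start; "moment": the same for the moment, N m; "grip_width": finger opening in m.
Only numpy, scipy, OpenCV 4.12 (cv2) and the standard library are available. Lean on these libraries where they do the work, as an engineer would, in place of code of your own. Each camera call takes 0.05 s, during which the arm holds its last target. There are 200 camera calls.

## Working session

There is one attempt and no reset: what is moved stays moved. The work goes in short steps, Python scripts to look and compute and a tool call to move; the robot and the scene stay as the last step left them, time stands still between calls to the robot, and variables do not carry over. Pictures are saved under pics/ and viewed, about 8 in all and at most 12, crops included, and the job is handed in when it is done.

Besides the shell and the picture viewer there is one more tool, called after "Request:" by a JSON object that holds its "method" and its "body". apply_moves: Moves the arm, as the interface text tells. Its arguments: {"type":"object","properties":{"steps":{"type":"array"},"claw":{"type":"number"},"force":{"type":"number"}},"required":["steps"]}

```bash
mkdir -p pics
cat > h.py <<'E'
import numpy as np, cv2
from workcell import telemetry, cams, workorder
from scipy.spatial.transform import Rotation as R
def ray(f,uv,st=None):
    K=np.array(f["mtx"]);d=np.array([(uv[0]-K[0,2])/K[0,0],(uv[1]-K[1,2])/K[1,1]])
    s=d.copy()
    for _ in range(20): s=d/(1+f["k1"]*(s@s))
    v=np.array([s[0],s[1],1.])
    if "eye" in f:
        o=np.array(f["orientation"]); Rm=o if o.shape==(3,3) else (R.from_quat(o).as_matrix() if o.size==4 else R.from_euler('xyz',o).as_matrix())
        return np.array(f["eye"]),Rm@v
    T=np.array(f["T_tool_cam"]);Rt=R.from_euler('xyz',st["tool_rot"]).as_matrix() if np.size(st["tool_rot"])==3 else np.array(st["tool_rot"])
    return np.array(st["position"])+Rt@T[:3,3],Rt@T[:3,:3]@v
def hit(f,uv,z,st=None):
    o,d=ray(f,uv,st);return o+d*(z-o[2])/d[2]
E
python3 - <<'E'
from h import *
st=telemetry.observe();print({k:np.round(v,4).tolist() for k,v in st.items()})
for c in ("scene","side","wrist"):
    f=cams.grab_frame(c);cv2.imwrite(f"pics/{c}0.png",f["color"][:,:,::-1])
    print(c,{k:np.round(v,4).tolist() for k,v in f.items() if k!="color"})
    for n,z in (("block",.018),("fence",.018),("line",.018),("cutter",.018),("cutter_small",.018)):
        for p in cams.pinpoint(c,n)[:3]: print(n,np.round(p["uv"],1),round(p["score"],2),hit(f,p["uv"],z,st).round(4))
E
```

```text
{'clock': 0.0, 'qpos': [1.2588, 0.522, -0.0364, 1.6, 0.0212, 1.0211, -0.1128], 'qd': [0.0003, 0.0002, -0.0003, -0.0, 0.0011, -0.0002, -0.0001], 'joint_efforts': [0.0012, -92.7091, 1.9806, -36.9938, 0.0181, 0.0081, 0.0], 'position': [0.1496, -0.6065, 0.1973], 'tool_rot': [-3.1405, 0.0001, 0.2419], 'force': [0.308, -0.0512, 0.8252], 'moment': [0.0149, 0.0108, 0.0344], 'grip_width': 0.0855}
scene {'mtx': [[350.6122, 0.0, 254.0377], [0.0, 350.6122, 189.0207], [0.0, 0.0, 1.0]], 'k1': -0.0082, 'eye': [1.2704, -0.1692, 0.5492], 'orientation': [-2.142, 0.0246, 1.3384]}
block [108.5 225.3] 0.95 [ 0.5276 -0.3745  0.018 ]
block [182.4 184.8] 0.92 [ 0.3856 -0.1856  0.018 ]
block [398.3 204.6] 0.82 [0.6348 0.3504 0.018 ]
fence [273.8 236.6] 0.95 [0.6729 0.0057 0.018 ]
line [299.9 218. ] 0.61 [0.6221 0.0873 0.018 ]
cutter [307.4 193.7] 0.86 [0.5248 0.1435 0.018 ]
cutter_small [289.8 179.5] 0.76 [0.4408 0.1208 0.018 ]
side {'mtx': [[367.0029, 0.0, 258.1931], [0.0, 367.0029, 191.6874], [0.0, 0.0, 1.0]], 'k1': -0.0667, 'eye': [0.0898, -0.4487, 0.6652], 'orientation': [-2.3813, -0.0156, -0.7197]}
block [386.9 302.2] 0.93 [ 0.4984 -0.3738  0.018 ]
block [270.7 282. ] 0.88 [ 0.3594 -0.1941  0.018 ]
block [310.1 194.7] 0.72 [ 0.5925 -0.0816  0.018 ]
fence [312.2 162.1] 0.91 [ 0.6836 -0.0038  0.018 ]
line [270.1 153.4] 0.89 [0.622  0.0943 0.018 ]
cutter [237.2 163. ] 0.57 [0.5297 0.1216 0.018 ]
cutter_small [213.5 176.6] 0.57 [0.4518 0.1205 0.018 ]
wrist {'mtx': [[316.2261, 0.0, 252.245], [0.0, 316.2261, 186.2956], [0.0, 0.0, 1.0]], 'k1': -0.0868, 'T_tool_cam': [[0.0002, -0.956, -0.2932, 0.0751], [1.0, 0.0004, -0.0008, 0.0016], [0.0009, -0.2932, 0.956, -0.1759], [0.0, 0.0, 0.0, 1.0]]}
```

View pics/scene0.png

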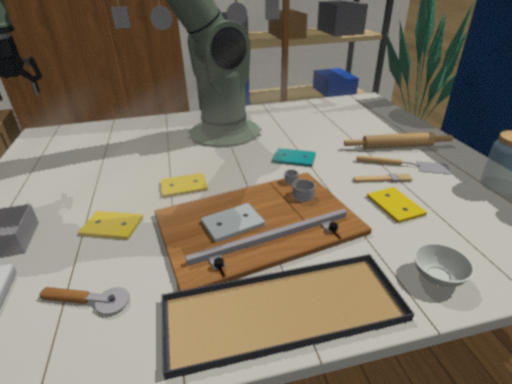

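View pics/side0.png

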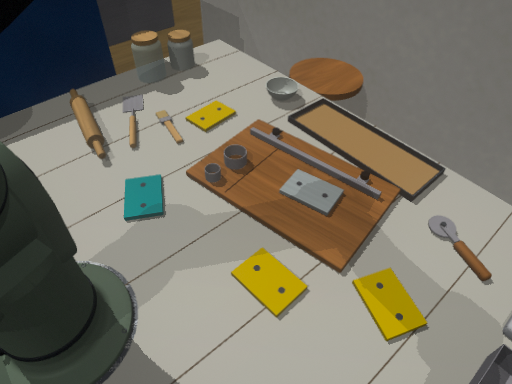

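The aluminium block is grey, on the board, at scene (233,222) and side (312,192). The look-alikes are yellow plates at scene (184,185), (112,225) and (397,204), and a teal one at (295,157). The scribed line isn't clear at this scale, so I'll take close crops.

Run:
```python
from h import *
a=cv2.imread("pics/side0.png")[110:270,180:410];b=cv2.imread("pics/scene0.png")[165:285,145:375]
g=np.vstack([cv2.resize(a,None,fx=2.6,fy=2.0,interpolation=3)[:, :598],cv2.resize(b,None,fx=2.6,fy=2.25,interpolation=3)[:, :598]])
cv2.imwrite("pics/crop1.png",g);print(g.shape)
```

```text
(590, 598, 3)
```

View pics/crop1.png

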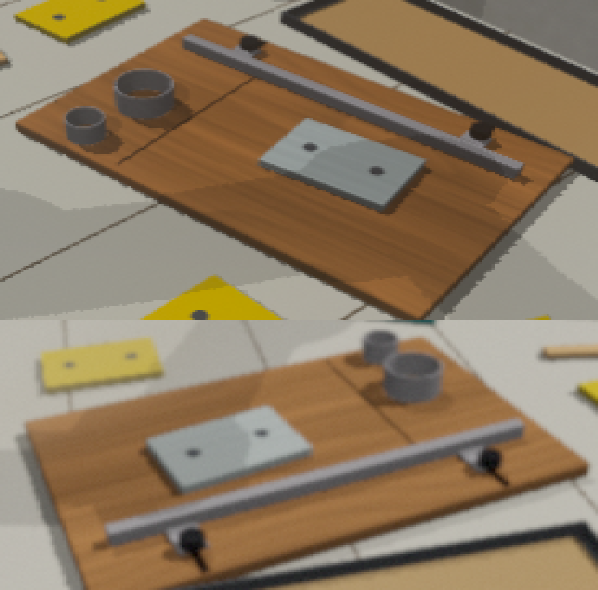

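Run:
```python
from h import *
F={c:cams.grab_frame(c) for c in("side","scene")}
m={"side":lambda u,v:(180+u/2.6-.3,110+v/2-.25),"scene":lambda u,v:(145+u/2.6-.3,165+(v-320)/2.25-.25)}
P={"side":{"line":(.018,[(120,162),(250,80)]),"block":(.030,[(302,119),(425,161),(386,206),(261,160)]),"fencefrontbot":(.018,[(183,47),(520,177)]),"fencefronttop":(.036,[(183,40),(520,168)])},
"scene":{"line":(.018,[(332,362),(413,443)]),"block":(.030,[(311,448),(183,490),(148,443),(265,406)]),"fencefronttop":(.036,[(107,524),(518,421)])}}
for c in P:
  for n,(z,l) in P[c].items():
    q=np.array([hit(F[c],m[c](*p),z)[:2] for p in l]);print(c,n,q.round(4).tolist(),"mean",q.mean(0).round(4))
    if n=="block": e=np.roll(q,-1,0)-q;print("  len",np.linalg.norm(e,axis=1).round(4),"ang",np.degrees(np.arctan2(e[:,1],e[:,0])).round(1))
    else: e=q[1]-q[0];print("  ang",np.degrees(np.arctan2(e[1],e[0])).round(1),np.linalg.norm(e).round(3))
```

```text
side line [[0.4452, 0.061], [0.6444, 0.0954]] mean [0.5448 0.0782]
  ang 9.8 0.202
side block [[0.6205, -0.0037], [0.6553, -0.1304], [0.5734, -0.1541], [0.5399, -0.0301]] mean [ 0.5972 -0.0796]
  len [0.1314 0.0852 0.1284 0.0848] ang [ -74.7 -163.9  105.1   18.2]
side fencefrontbot [[0.6381, 0.1969], [0.7135, -0.2001]] mean [ 0.6758 -0.0016]
  ang -79.3 0.404
side fencefronttop [[0.6333, 0.1913], [0.7083, -0.1983]] mean [ 0.6708 -0.0035]
  ang -79.1 0.397
scene line [[0.448, 0.0661], [0.6298, 0.094]] mean [0.5389 0.0801]
  ang 8.7 0.184
scene block [[0.628, -0.005], [0.6646, -0.1287], [0.5799, -0.1498], [0.5408, -0.0293]] mean [ 0.6033 -0.0782]
  len [0.129  0.0873 0.1266 0.0905] ang [ -73.5 -166.   108.    15.6]
scene fencefronttop [[0.7036, -0.1957], [0.6404, 0.1939]] mean [ 0.672  -0.0009]
  ang 99.2 0.395
```

The crop confirms the aluminium block. Leading edge to line is about 100 mm, the gap to the fence about 40 mm, fence yaw about 10° and block yaw about 16.5°. I'll push with shut fingers, so I'm moving over the block now.

Request:
{"method": "apply_moves", "body": {"steps": [[2.5,-2.05,0,0.067],[5,-4.1,0,0.067],[7.5,-6.15,0,0.067],[10,-8.2,0,0.067],[12.5,-10.25,0,0.067],[15,-12.3,0,0.067],[17.5,-14.35,0,0.067],[20,-16.4,0,0.067],[22.5,-18.45,0,0.067],[25,-20.5,0,0.067]], "claw": 1, "force": 40}}

```text
clock: 1.83
position: [0.344, -0.3466, 0.198]
tool_rot: [3.141, -0.0, 0.175]
force: [1.0, -0.6, -0.8]
grip_width: 0.0
```

Request:
{"method": "apply_moves", "body": {"steps": [[2.8,-2.6,0,0],[5.6,-5.2,0,0],[8.4,-7.8,0,0],[11.2,-10.4,0,0],[14,-13,0,0],[16.8,-15.6,0,0],[19.6,-18.2,0,0],[21,-20,0,0],[22,-21,0,0],[22,-21,0,0]]}}

```text
clock: 2.67
position: [0.5249, -0.0995, 0.1978]
tool_rot: [-3.141, -0.001, 0.179]
force: [-0.5, 0.0, -0.2]
grip_width: 0.0002
```

```bash
cat > look.py <<'E'
import sys
from h import *
st=telemetry.observe();f=cams.grab_frame("wrist");np.savez("pics/"+sys.argv[1]+".npz",**{k:np.array(v) for k,v in f.items()},position=st["position"],tool_rot=st["tool_rot"])
cv2.imwrite(f"pics/{sys.argv[1]}.png",cv2.resize(f["color"][:,:,::-1],(768,576),interpolation=cv2.INTER_CUBIC))
print(np.round(st["position"],4),np.round(st["tool_rot"],4),np.round(st["force"],2),round(st["clock"],2))
for n in("block","fence","line"):
    for p in cams.pinpoint("wrist",n)[:2]: print(n,np.round(p["uv"],1),round(p["score"],2),hit(f,p["uv"],.018,st).round(4))
E
python3 look.py w1
```

```text
[ 0.5249 -0.0995  0.1978] [-3.1405e+00 -9.0000e-04  1.7890e-01] [-0.53  0.04 -0.23] 2.67
block [290.9 279.9] 0.9 [ 0.3751 -0.179   0.018 ]
block [242.9  87.5] 0.83 [ 0.6001 -0.0767  0.018 ]
fence [241.4  89.5] 0.64 [ 0.5978 -0.0755  0.018 ]
line [93.  46.3] 0.97 [0.6164 0.0903 0.018 ]
```

View pics/w1.png

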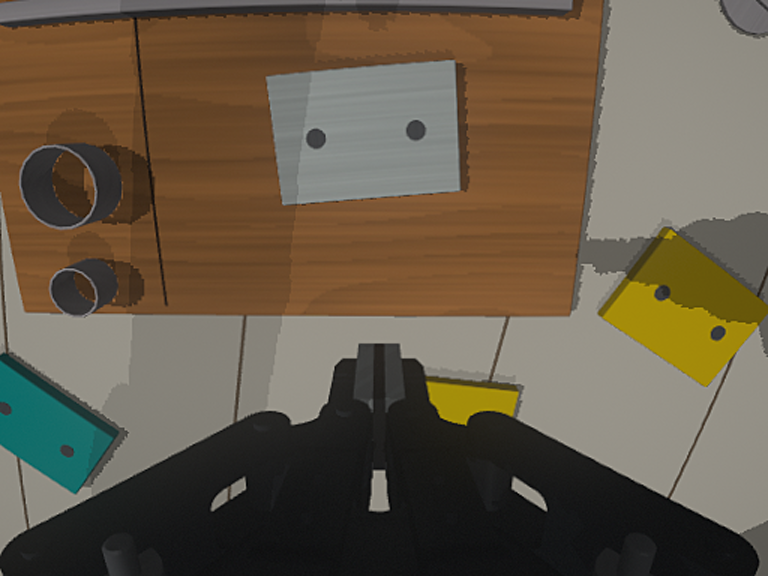

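The wrist view shows the block at display px (266,76), (456,60), (460,190), (283,205). The line runs (136,18) to (166,305), and the fence foot runs (0,24) to (572,10).

```bash
cat > meas.py <<'E'
from h import *
def meas(name,P,yaw=.172):
    f=dict(np.load(f"pics/{name}.npz"));f["k1"]=float(f["k1"])
    c,s=np.cos(yaw),np.sin(yaw);A=np.array([[c,s],[-s,c]])
    print("TCP'",(A@f["position"][:2]).round(4))
    for n,(z,l) in P.items():
        q=np.array([hit(f,(np.array(p)+.5)/1.5-.5,z,f)[:2] for p in l]);e=np.roll(q,-1,0)-q
        print(n,"fence-axes",(q@A.T).round(4).tolist(),"ang",np.degrees(np.arctan2(e[:,1],e[:,0])).round(2),"len",np.linalg.norm(e,axis=1).round(4))
E
python3 - <<'E'
from meas import *
meas("w1",{"line":(.018,[(166,305),(136,18)]),"block":(.030,[(266,76),(456,60),(460,190),(283,205)]),"fence":(.018,[(565,10),(2,24)])})
E
```

```text
TCP' [ 0.5002 -0.1879]
line fence-axes [[0.4435, -0.0165], [0.658, -0.0168]] ang [   9.75 -170.25] len [0.2144 0.2144]
block fence-axes [[0.615, -0.1112], [0.6259, -0.2405], [0.538, -0.2473], [0.5263, -0.1193]] ang [ -75.34 -165.68  105.08   15.03] len [0.1297 0.0881 0.1286 0.0891]
fence fence-axes [[0.6632, -0.3173], [0.6612, 0.0895]] ang [100.15 -79.85] len [0.4068 0.4068]
```

Request:
{"method": "apply_moves", "body": {"steps": [[0,-0.3,2.5,0],[0,-0.7,5.5,0],[0,-0.7,8.5,0],[0,-0.7,11.5,0],[0,-0.7,14,0],[0,-0.7,15.8,0],[0,-0.7,16.8,0],[0,-0.7,17.3,0],[0,-0.7,17.5,0],[0,-0.7,17.5,0]]}}

```text
clock: 3.7
position: [0.5225, -0.0964, 0.0233]
tool_rot: [3.141, -0.001, 0.174]
force: [0.2, -0.1, 0.2]
grip_width: -0.0
```

Request:
{"method": "apply_moves", "body": {"steps": [[0.5,0,0,0],[1.0,0,0,0],[1.5,0,0,0],[2.0,0,0,0],[2.5,0,0,0],[3.0,0,0,0],[3.5,0,0,0],[3.9,0,0,0],[4.2,0,0,0],[4.2,0,0,0]]}}

```text
clock: 4.53
position: [0.5641, -0.0884, 0.0227]
tool_rot: [-3.141, -0.0, 0.175]
force: [-0.6, 0.3, 0.4]
grip_width: -0.0001
```

```bash
python3 look.py w2
```

```text
[ 0.5641 -0.0884  0.0227] [-3.1415e+00 -3.0000e-04  1.7490e-01] [-0.63  0.29  0.43] 4.53
block [244.1 159.2] 0.85 [ 0.5992 -0.0788  0.018 ]
```

View pics/w2.png

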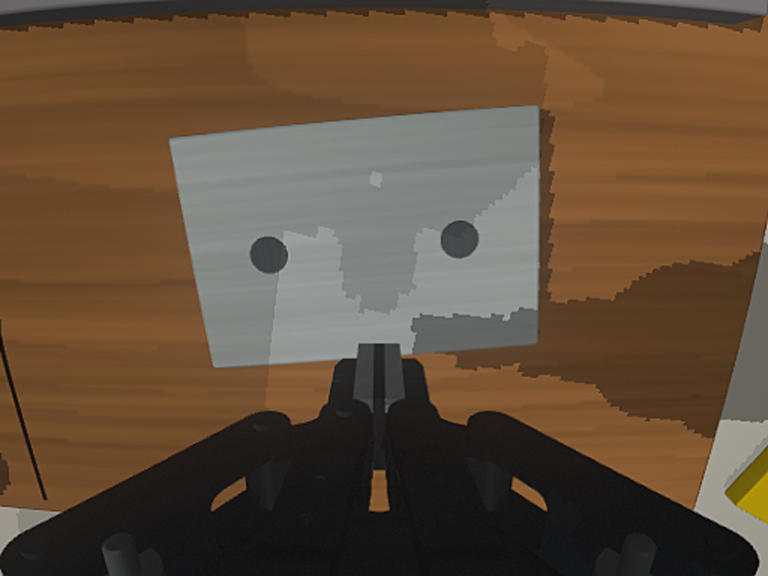

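The block has hardly moved and the fingertips are just at its near edge. I'll push 3 cm on.

Request:
{"method": "apply_moves", "body": {"steps": [[0.3,0,0,0],[0.6,0,0,0],[0.9,0,0,0],[1.3,0,0,0],[1.7,0,0,0],[2.1,0,0,0],[2.5,0,0,0],[2.8,0,0,0],[3.0,0,0,0],[3.0,0,0,0]]}}

```text
clock: 5.57
position: [0.5935, -0.0833, 0.0227]
tool_rot: [-3.142, -0.0, 0.175]
force: [-0.3, -0.4, -0.8]
grip_width: -0.0002
```

```bash
python3 look.py w3
```

```text
[ 0.5935 -0.0833  0.0227] [-3.1415e+00 -1.0000e-04  1.7490e-01] [-0.25 -0.35 -0.82] 5.57
block [245.1 208.9] 0.81 [ 0.5982 -0.0795  0.018 ]
fence [127.2  44.4] 0.91 [ 6.805e-01 -6.000e-04  1.800e-02]
```

View pics/w3.png

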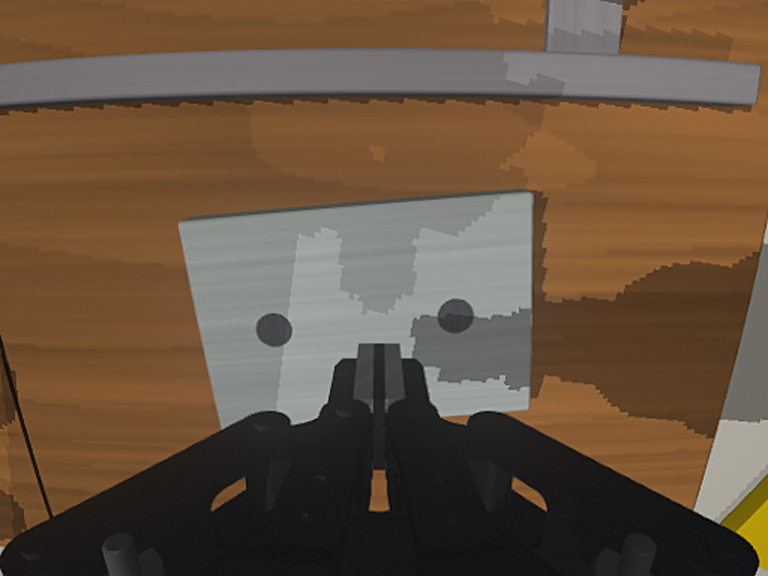

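The block still hasn't moved. The tips pass above it although the TCP reads z = 0.0227, so I'll triangulate the real tip height from the two fixed cameras.

Run:
```python
from h import *
st=telemetry.observe();p=st["position"];out=[]
for c in("side","scene"):
    f=cams.grab_frame(c);K=f["mtx"];Rm=R.from_euler('xyz',f["orientation"]).as_matrix()
    q=Rm.T@(np.array(p)-f["eye"]);s=q[:2]/q[2];s=s*(1+f["k1"]*(s@s));u=K[0,0]*s[0]+K[0,2];v=K[1,1]*s[1]+K[1,2]
    print(c,u,v);a=f["color"][int(v)-55:int(v)+35,int(u)-66:int(u)+66,::-1];print("orig",int(u)-66,int(v)-55)
    g=cv2.resize(a,None,fx=3,fy=3,interpolation=cv2.INTER_CUBIC);g=g.copy();cv2.circle(g,(int((u-int(u)+66.5)*3),int((v-int(v)+55.5)*3)),4,(0,0,255),1);out.append(g)
cv2.imwrite("pics/tip.png",np.hstack(out))
```

```text
side 311.0498844876189 193.70473594724527
orig 245 138
scene 229.607357768522 220.5764177866029
orig 163 165
```

View pics/tip.png

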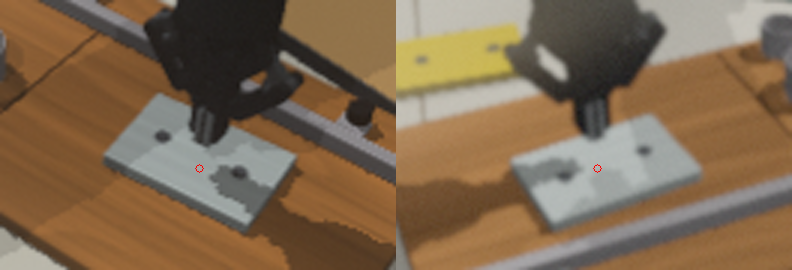

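Run:
```python
from h import *
A=[];b=[]
for c,uv in(("side",(313.3,186)),("scene",(229,210.5))):
    f=cams.grab_frame(c);o,d=ray(f,uv);d/=np.linalg.norm(d);M=np.eye(3)-np.outer(d,d);A.append(M);b.append(M@o)
x,r,_,_=np.linalg.lstsq(np.vstack(A),np.hstack(b),rcond=None);print(x.round(4),r, telemetry.observe()["position"])
```

```text
[ 0.5926 -0.0846  0.052 ] [5.93878285e-06] [ 0.59306329 -0.0835234   0.02286783]
```

The tips really sit about 25–30 mm above the reported TCP; x and y agree. I'll back off and find the board by touch.

Request:
{"method": "apply_moves", "body": {"steps": [[-1.5,0,0,0],[-3,0,0,0],[-4.5,0,0,0],[-6,0,0,0],[-7.2,0,0,0],[-7.2,0,0.4,0],[-7.2,0,0.8,0],[-7.2,0,1.2,0],[-7.2,0,1.5,0],[-7.2,0,1.5,0]]}}

```text
clock: 6.8
position: [0.5223, -0.0957, 0.0069]
tool_rot: [-3.141, 0.001, 0.175]
force: [-0.7, -0.4, -0.1]
grip_width: -0.0002
```

Request:
{"method": "apply_moves", "body": {"steps": [[0,0,0.06,0],[0,0,0.12,0],[0,0,0.18,0],[0,0,0.24,0],[0,0,0.3,0],[0,0,0.36,0],[0,0,0.42,0],[0,0,0.48,0],[0,0,0.5,0],[0,0,0.5,0]]}}

```text
clock: 7.63
position: [0.5221, -0.096, 0.0028]
tool_rot: [-3.142, 0.0, 0.175]
force: [0.1, 0.1, 0.3]
grip_width: 0.0002
```

Request:
{"method": "apply_moves", "body": {"steps": [[0,0,0.06,0],[0,0,0.12,0],[0,0,0.18,0],[0,0,0.24,0],[0,0,0.3,0],[0,0,0.3,0],[0,0,0.3,0],[0,0,0.3,0],[0,0,0.3,0],[0,0,0.3,0]]}}

```text
clock: 8.47
position: [0.5222, -0.096, -0.0002]
tool_rot: [-3.142, -0.0, 0.175]
force: [-0.2, -0.2, 0.1]
grip_width: -0.0001
```

Request:
{"method": "apply_moves", "body": {"steps": [[0,0,0.06,0],[0,0,0.12,0],[0,0,0.18,0],[0,0,0.24,0],[0,0,0.3,0],[0,0,0.3,0],[0,0,0.3,0],[0,0,0.3,0],[0,0,0.3,0],[0,0,0.3,0]]}}

```text
clock: 9.3
position: [0.5222, -0.0959, -0.0032]
tool_rot: [-3.142, -0.0, 0.175]
force: [-0.0, 0.0, 0.7]
grip_width: -0.0002
```

Request:
{"method": "apply_moves", "body": {"steps": [[0,0,0.06,0],[0,0,0.12,0],[0,0,0.18,0],[0,0,0.24,0],[0,0,0.3,0],[0,0,0.3,0],[0,0,0.3,0],[0,0,0.3,0],[0,0,0.3,0],[0,0,0.3,0]]}}

```text
clock: 10.13
position: [0.5222, -0.0959, -0.0062]
tool_rot: [-3.142, -0.0, 0.175]
force: [0.9, -0.3, 0.0]
grip_width: 0.0001
```

Request:
{"method": "apply_moves", "body": {"steps": [[0,0,0.06,0],[0,0,0.12,0],[0,0,0.18,0],[0,0,0.2,0],[0,0,0.2,0],[0,0,0.2,0],[0,0,0.2,0],[0,0,0.2,0],[0,0,0.2,0],[0,0,0.2,0]]}}

```text
clock: 10.97
position: [0.5222, -0.096, -0.0082]
tool_rot: [-3.142, -0.0, 0.175]
force: [1.1, -0.6, -0.4]
grip_width: 0.0004
```

Request:
{"method": "apply_moves", "body": {"steps": [[0,0,0.05,0],[0,0,0.1,0],[0,0,0.15,0],[0,0,0.2,0],[0,0,0.2,0],[0,0,0.2,0],[0,0,0.2,0],[0,0,0.2,0],[0,0,0.2,0],[0,0,0.2,0]]}}

```text
clock: 11.8
position: [0.5222, -0.096, -0.0102]
tool_rot: [-3.142, -0.0, 0.175]
force: [-0.2, 0.7, -0.6]
grip_width: -0.0002
```

Request:
{"method": "apply_moves", "body": {"steps": [[0,0,0.05,0],[0,0,0.1,0],[0,0,0.15,0],[0,0,0.2,0],[0,0,0.2,0],[0,0,0.2,0],[0,0,0.2,0],[0,0,0.2,0],[0,0,0.2,0],[0,0,0.2,0]]}}

```text
clock: 12.63
position: [0.5222, -0.096, -0.0122]
tool_rot: [-3.142, -0.0, 0.175]
force: [-0.4, 0.1, 0.7]
grip_width: 0.0
```

Request:
{"method": "apply_moves", "body": {"steps": [[0,0,0.05,0],[0,0,0.1,0],[0,0,0.15,0],[0,0,0.2,0],[0,0,0.2,0],[0,0,0.2,0],[0,0,0.2,0],[0,0,0.2,0],[0,0,0.2,0],[0,0,0.2,0]]}}

```text
clock: 13.47
position: [0.5222, -0.096, -0.0142]
tool_rot: [-3.142, -0.0, 0.175]
force: [0.4, -0.8, -0.5]
grip_width: -0.0003
```

Run:
```python
from h import *
st=telemetry.observe();p=st["position"];out=[];print(p)
for c in("side","scene"):
    f=cams.grab_frame(c);K=f["mtx"];Rm=R.from_euler('xyz',f["orientation"]).as_matrix()
    q=Rm.T@(np.array([p[0],p[1],.018])-f["eye"]);s=q[:2]/q[2];s=s*(1+f["k1"]*(s@s));u=K[0,0]*s[0]+K[0,2];v=K[1,1]*s[1]+K[1,2]
    print(c,u,v);a=f["color"][int(v)-45:int(v)+30,int(u)-50:int(u)+50,::-1]
    g=cv2.resize(a,None,fx=4,fy=4,interpolation=cv2.INTER_CUBIC);g=g.copy();cv2.circle(g,(int((u-int(u)+50.5)*4),int((v-int(v)+45.5)*4)),4,(0,0,255),1);out.append(g)
cv2.imwrite("pics/tip2.png",np.hstack(out))
```

```text
[ 0.52222077 -0.09597555 -0.01417455]
side 293.8509759571716 212.51852317244885
scene 220.33329245739287 206.66988986783812
```

View pics/tip2.png

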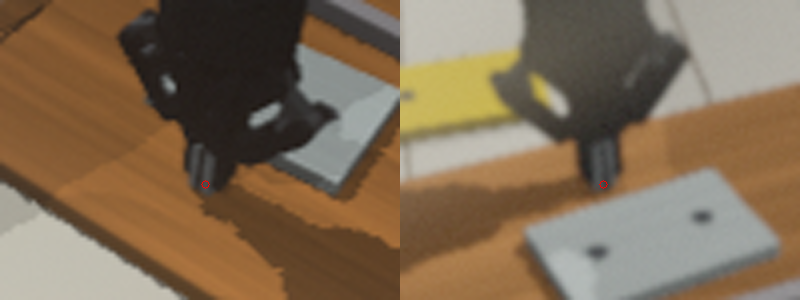

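The tips are now practically at board level by the picture. Pictures viewed so far: 8.

Request:
{"method": "apply_moves", "body": {"steps": [[0,0,0.05,0],[0,0,0.1,0],[0,0,0.15,0],[0,0,0.15,0],[0,0,0.15,0],[0,0,0.15,0],[0,0,0.15,0],[0,0,0.15,0],[0,0,0.15,0],[0,0,0.15,0]]}}

```text
clock: 14.4
position: [0.5222, -0.096, -0.0154]
tool_rot: [3.141, -0.0, 0.175]
force: [-1.5, -0.2, 9.4]
grip_width: 0.0
```

Board contact is at TCP z ≈ −0.015, and it's stiff at roughly 30 N/mm. I'll raise 4 mm and push.

Request:
{"method": "apply_moves", "body": {"steps": [[0,0,-0.4,0],[0.6,0,-0.4,0],[1.2,0,-0.4,0],[1.8,0,-0.4,0],[2.4,0,-0.4,0],[3.0,0,-0.4,0],[3.5,0,-0.4,0],[4.0,0,-0.4,0],[4.4,0,-0.4,0],[4.6,0,-0.4,0]]}}

```text
clock: 15.23
position: [0.5681, -0.0878, -0.0118]
tool_rot: [-3.141, -0.0, 0.175]
force: [-0.7, 0.3, -0.1]
grip_width: 0.0004
```

Request:
{"method": "apply_moves", "body": {"steps": [[0.1,0,0,0],[0.2,0,0,0],[0.3,0,0,0],[0.4,0,0,0],[0.5,0,0,0],[0.6,0,0,0],[0.7,0,0,0],[0.8,0,0,0],[0.8,0,0,0],[0.8,0,0,0]]}}

```text
clock: 16.07
position: [0.5756, -0.0865, -0.0117]
tool_rot: [3.142, -0.0, 0.175]
force: [0.5, 0.2, -0.6]
grip_width: 0.0003
```

```bash
python3 look.py w4
```

```text
[ 0.5756 -0.0865 -0.0117] [ 3.1416e+00 -3.0000e-04  1.7490e-01] [ 0.45  0.17 -0.58] 16.07
block [239.9 134.3] 0.92 [ 0.6294 -0.0727  0.018 ]
```

View pics/w4.png

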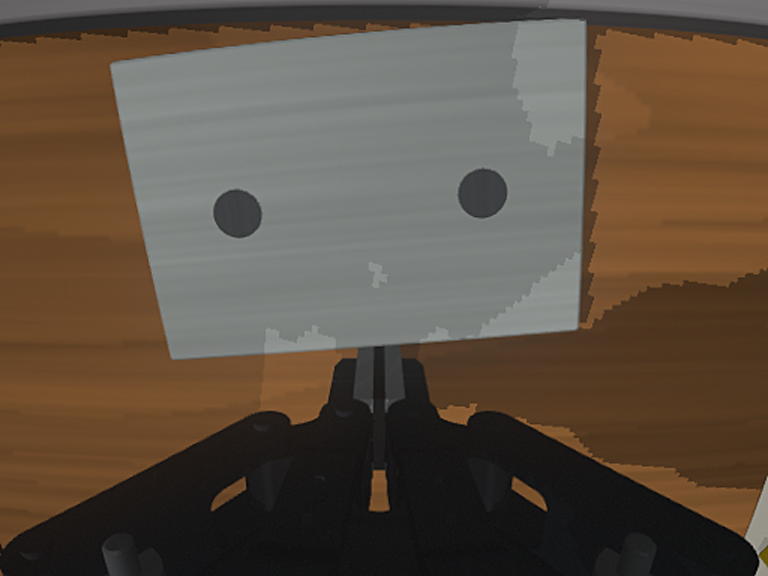

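The block moved about 30 mm. It is still about 5° rotated, and its rear corner is close to the fence.

Run:
```python
from meas import *
meas("w4",{"block":(.030,[(111,63),(586,18),(579,328),(172,358)]),"fence":(.018,[(740,28),(30,40)])},.174)
```

```text
TCP' [ 0.5519 -0.1849]
block fence-axes [[0.6474, -0.1134], [0.6582, -0.2409], [0.5702, -0.2486], [0.5597, -0.1205]] ang [ -75.21 -165.04  104.67   14.56] len [0.128  0.0883 0.1286 0.088 ]
fence fence-axes [[0.6615, -0.2948], [0.6575, -0.0813]] ang [101.05 -78.95] len [0.2136 0.2136]
```

Request:
{"method": "apply_moves", "body": {"steps": [[0.05,0,0,0],[0.1,0,0,0],[0.15,0,0,0],[0.2,0,0,0],[0.25,0,0,0],[0.3,0,0,0],[0.35,0,0,0],[0.4,0,0,0],[0.4,0,0,0],[0.4,0,0,0]]}}

```text
clock: 17.1
position: [0.579, -0.0857, -0.0119]
tool_rot: [-3.141, 0.001, 0.175]
force: [-4.2, 1.1, -0.1]
grip_width: -0.0004
```

Request:
{"method": "apply_moves", "body": {"steps": [[0.01,0,0,0],[0.02,0,0,0],[0.03,0,0,0],[0.04,0,0,0],[0.05,0,0,0],[0.06,0,0,0],[0.07,0,0,0],[0.08,0,0,0],[0.09,0,0,0],[0.1,0,0,0]]}}

```text
clock: 17.93
position: [0.5802, -0.0857, -0.0117]
tool_rot: [-3.142, 0.0, 0.175]
force: [-3.9, 1.3, -0.1]
grip_width: 0.0001
```

Request:
{"method": "apply_moves", "body": {"steps": [[0.01,0,0,0],[0.02,0,0,0],[0.03,0,0,0],[0.04,0,0,0],[0.05,0,0,0],[0.06,0,0,0],[0.07,0,0,0],[0.08,0,0,0],[0.09,0,0,0],[0.1,0,0,0]]}}

```text
clock: 18.77
position: [0.5807, -0.0855, -0.0118]
tool_rot: [-3.141, 0.001, 0.175]
force: [-7.3, 1.0, 3.8]
grip_width: -0.0002
```

Force is 7 N. I'll check squareness numerically from the two dots, calibrating that on w4.

```bash
cat > dots.py <<'E'
import sys
from meas import *
def dots(name):
    f=dict(np.load(f"pics/{name}.npz"));f["k1"]=float(f["k1"]);g=f["color"].astype(int)
    sat=g.max(2)-g.min(2);m=((g.max(2)<100)&(g.max(2)>40)&(sat<20)).astype(np.uint8)
    n,l,s,c=cv2.connectedComponentsWithStats(m)
    k=[i for i in range(1,n) if 120<s[i,4]<1600 and .8<s[i,2]/s[i,3]<1.25 and s[i,4]>.7*s[i,2]*s[i,3]]
    q=np.array([hit(f,c[i],.030,f)[:2] for i in k]);print(c[k].round(1).tolist(),q.round(4).tolist())
    if len(q)==2:
        a,b=sorted(q.tolist(),key=lambda p:p[1]);d=np.array(b)-a;th=.174;A=np.array([[np.cos(th),np.sin(th)],[-np.sin(th),np.cos(th)]])
        print(name,"yaw deg",np.degrees(np.arctan2(-d[0],d[1])).round(2),"sep",np.linalg.norm(d).round(4),"centre'",(A@(np.array(a)+b)/2).round(4))
if __name__=="__main__":
    for n in sys.argv[1:]: dots(n)
E
python3 look.py w5; python3 dots.py w1 w4 w5
```

```text
[ 0.5807 -0.0855 -0.0118] [-3.1414e+00  1.0000e-03  1.7480e-01] [-7.32  0.97  3.78] 18.77
block [244.9 133.3] 0.67 [ 0.6355 -0.0738  0.018 ]
fence [93.2  2.7] 0.88 [6.805e-01 4.000e-04 1.800e-02]
[[276.8, 86.4], [210.2, 92.0]] [[0.6075, -0.1117], [0.5895, -0.044]]
w1 yaw deg 14.87 sep 0.0701 centre' [ 0.576  -0.1803]
[[321.3, 128.4], [157.9, 142.0]] [[0.6396, -0.1063], [0.6218, -0.0386]]
w4 yaw deg 14.72 sep 0.07 centre' [ 0.6086 -0.1806]
[[161.1, 136.5], [325.3, 135.8]] [[0.6297, -0.0388], [0.6421, -0.1077]]
w5 yaw deg 10.2 sep 0.07 centre' [ 0.6136 -0.1822]
```

Yaw is 10.2° against the fence's ~10°, so the block is flush at about 7 N. Holding.

Request:
{"method": "apply_moves", "body": {"steps": [[0,0,0,0],[0,0,0,0],[0,0,0,0],[0,0,0,0],[0,0,0,0],[0,0,0,0],[0,0,0,0],[0,0,0,0],[0,0,0,0],[0,0,0,0]]}}

```text
clock: 19.8
position: [0.5807, -0.0855, -0.0118]
tool_rot: [-3.141, 0.001, 0.175]
force: [-7.2, 0.4, 2.1]
grip_width: 0.0
```

Request:
{"method": "apply_moves", "body": {"steps": [[-0.6,0,0,0],[-1.5,0,0,0],[-1.5,2,0,0],[-1.5,4.5,0,0],[-1.5,7,0,0],[-1.5,9,0,0],[-1.5,10,0,0],[0,10,0,0],[2.5,10,0,0],[4.5,10,0,0]]}}

```text
clock: 20.63
position: [0.644, -0.1758, -0.0114]
tool_rot: [-3.141, -0.001, 0.174]
force: [-0.0, 0.5, 1.5]
grip_width: 0.0003
```

Request:
{"method": "apply_moves", "body": {"steps": [[0.7,0,0,0],[1.3,0,0,0],[1.3,0,0,0],[1.3,-0.3,0,0],[1.3,-0.6,0,0],[1.3,-0.9,0,0],[1.3,-1.2,0,0],[1.3,-1.5,0,0],[1.3,-1.5,0,0],[1.3,-1.5,0,0]]}}

```text
clock: 21.47
position: [0.6532, -0.159, -0.0116]
tool_rot: [-3.142, -0.0, 0.175]
force: [1.0, 1.0, 0.5]
grip_width: 0.0
```

```bash
python3 look.py w6; python3 dots.py w6
```

```text
[ 0.6532 -0.159  -0.0116] [-3.1416e+00 -1.0000e-04  1.7500e-01] [0.99 1.02 0.52] 21.47
block [ 87.4 247.4] 0.98 [ 0.6346 -0.0748  0.018 ]
[[10.0, 254.2], [141.4, 257.1]] [[0.6296, -0.0391], [0.6421, -0.1078]]
w6 yaw deg 10.29 sep 0.0698 centre' [ 0.6135 -0.1824]
```

Request:
{"method": "apply_moves", "body": {"steps": [[0,-0.4,0,0],[0,-0.8,0,0],[0,-1.2,0,0],[0,-1.6,0,0],[0,-2.0,0,0],[0,-2.4,0,0],[0,-2.8,0,0],[0,-3.2,0,0],[0,-3.6,0,0],[0,-4.0,0,0]]}}

```text
clock: 22.5
position: [0.6461, -0.1194, -0.0117]
tool_rot: [-3.142, 0.0, 0.175]
force: [-0.1, -1.4, -0.9]
grip_width: 0.0003
```

```bash
python3 look.py w7; python3 dots.py w7
```

```text
[ 0.6461 -0.1194 -0.0117] [-3.1416  0.      0.1747] [-0.1  -1.44 -0.87] 22.5
block [104. 245.] 0.76 [ 0.6309 -0.0443  0.018 ]
block [ 18.9 141. ] 0.31 [0.6792 0.001  0.018 ]
fence [ 20.3 138.9] 0.66 [6.803e-01 2.000e-04 1.800e-02]
[[29.5, 254.9], [164.7, 257.4]] [[0.6246, -0.0106], [0.6371, -0.0795]]
w7 yaw deg 10.28 sep 0.0701 centre' [ 0.6136 -0.1536]
```

Straight travel of 29 mm so far; about 72 mm remains. Pushing 66 more, then a look from above.

Request:
{"method": "apply_moves", "body": {"steps": [[0,-0.35,0,0],[0,-0.7,0,0],[0,-1.1,0,0],[0,-1.5,0,0],[0,-1.9,0,0],[0,-2.3,0,0],[0,-2.7,0,0],[0,-3.1,0,0],[0,-3.5,0,0],[0,-3.8,0,0]]}}

```text
clock: 23.53
position: [0.6395, -0.0818, -0.0117]
tool_rot: [-3.141, -0.0, 0.175]
force: [-0.6, -1.9, 0.2]
grip_width: -0.0001
```

Request:
{"method": "apply_moves", "body": {"steps": [[0,-0.35,0,0],[0,-0.7,0,0],[0,-1.1,0,0],[0,-1.5,0,0],[0,-1.9,0,0],[0,-2.2,0,0],[0,-2.5,0,0],[0,-2.7,0,0],[0,-2.8,0,0],[0,-2.8,0,0]]}}

```text
clock: 24.37
position: [0.6348, -0.0545, -0.0117]
tool_rot: [-3.141, -0.0, 0.175]
force: [-0.1, 0.6, 0.0]
grip_width: -0.0003
```

```bash
python3 look.py w8; python3 dots.py w8
```

```text
[ 0.6348 -0.0545 -0.0117] [-3.1415e+00 -1.0000e-04  1.7500e-01] [-0.13  0.56  0.03] 24.37
block [105.9 245.7] 0.91 [0.6192 0.0196 0.018 ]
fence [153.9 137.1] 0.81 [ 0.6805 -0.0012  0.018 ]
[[29.3, 254.7], [164.5, 257.6]] [[0.6134, 0.0545], [0.6256, -0.0145]]
w8 yaw deg 10.07 sep 0.0701 centre' [ 0.6136 -0.0876]
```

Request:
{"method": "apply_moves", "body": {"steps": [[0,0.5,0,0],[0,0.5,-3,0],[0,0.5,-6,0],[0,0.5,-9,0],[-2,-2,-11,0],[-4,-4.5,-13,0],[-6,-7,-13,0],[-7,-9,-13,0],[-7,-9,-13,0],[-7,-9,-13,0]]}}

```text
clock: 25.4
position: [0.5501, 0.0222, 0.1188]
tool_rot: [3.142, -0.001, 0.176]
force: [1.8, 0.0, 0.2]
grip_width: -0.0001
```

```bash
python3 look.py w9; python3 dots.py w9
```

```text
[0.5501 0.0222 0.1188] [ 3.1415e+00 -6.0000e-04  1.7620e-01] [1.79 0.01 0.19] 25.4
block [266. 101.] 0.82 [0.6175 0.021  0.018 ]
fence [304.1  31.4] 0.89 [0.6779 0.0008 0.018 ]
line [186.5  83.4] 0.64 [0.6203 0.0896 0.018 ]
[[225.1, 99.5], [311.2, 99.8]] [[0.6132, 0.0545], [0.6255, -0.0146]]
w9 yaw deg 10.07 sep 0.0702 centre' [ 0.6135 -0.0875]
```

View pics/w9.png

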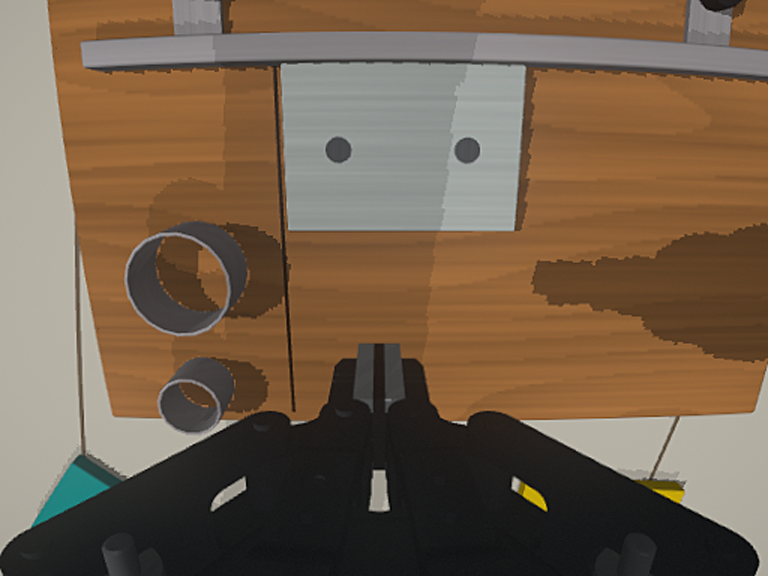

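The block lies flush on the fence, square and just short of the line. The line runs from display px (276,66) to (293,410), and the cutters are clear. I'll measure the line exactly.

Run:
```python
from meas import *
f=dict(np.load("pics/w9.npz"));f["k1"]=float(f["k1"]);g=f["color"].astype(float).sum(2)
th=.174;A=np.array([[np.cos(th),np.sin(th)],[-np.sin(th),np.cos(th)]]);q=[]
for r in [*range(60,150,3),*range(215,268,3)]:
    c0=int(276/1.5+(r*1.5-66)/344*17/1.5);w=g[r,c0-5:c0+6];b=np.median(w);d=np.clip(b-w-25,0,None)
    if d.sum()>40:
        u=(d*np.arange(c0-5,c0+6)).sum()/d.sum();q.append(A@hit(f,(u,r),.018,f)[:2])
q=np.array(q);print(len(q),"line y' median",np.median(q[:,1]).round(4),"sd",q[:,1].std().round(4),np.polyfit(q[:,0],q[:,1],1));print(q[::6].round(4).tolist())
```

```text
48 line y' median -0.0175 sd 0.0001 [ 0.00036718 -0.01769709]
[[0.6454, -0.0175], [0.6309, -0.0174], [0.6161, -0.0176], [0.601, -0.0177], [0.5855, -0.0177], [0.5074, -0.0174], [0.4887, -0.0175], [0.4692, -0.0175]]
```

Line at y' −17.5 mm, leading edge at −22.5 mm, so 5.0 mm to go. Returning behind the block.

Request:
{"method": "apply_moves", "body": {"steps": [[1,2.5,0,0],[3,5,0,0],[5,7.5,1,0],[7,9.5,3,0],[7,9.5,6,0],[7,9.5,9,0],[7,9.5,11.5,0],[7,9.5,12.6,0],[7,9.5,13,0],[7,9.5,13,0]]}}

```text
clock: 26.43
position: [0.6355, -0.06, -0.012]
tool_rot: [-3.141, 0.001, 0.174]
force: [0.2, 0.6, 0.6]
grip_width: -0.0001
```

Request:
{"method": "apply_moves", "body": {"steps": [[0,-0.15,0,0],[0,-0.3,0,0],[0,-0.4,0,0],[0,-0.5,0,0],[0,-0.6,0,0],[0,-0.7,0,0],[0,-0.8,0,0],[0,-0.88,0,0],[0,-0.9,0,0],[0,-0.9,0,0]]}}

```text
clock: 27.27
position: [0.6341, -0.0508, -0.0117]
tool_rot: [3.142, -0.0, 0.175]
force: [0.8, -1.4, 2.2]
grip_width: -0.0002
```

```bash
python3 look.py w10; python3 dots.py w10
```

```text
[ 0.6341 -0.0508 -0.0117] [ 3.1416e+00 -1.0000e-04  1.7480e-01] [ 0.8  -1.45  2.24] 27.27
block [107.4 246.1] 0.69 [0.6185 0.0224 0.018 ]
fence [161.9 137. ] 0.73 [ 0.6805 -0.0013  0.018 ]
[[29.9, 254.9], [165.1, 258.0]] [[0.6126, 0.0578], [0.6248, -0.0112]]
w10 yaw deg 9.98 sep 0.07 centre' [ 0.6134 -0.0841]
```

Request:
{"method": "apply_moves", "body": {"steps": [[0,-0.03,0,0],[0,-0.06,0,0],[0,-0.09,0,0],[0,-0.12,0,0],[0,-0.14,0,0],[0,-0.15,0,0],[0,-0.15,0,0],[0,-0.15,0,0],[0,-0.15,0,0],[0,-0.15,0,0]]}}

```text
clock: 28.3
position: [0.6338, -0.0493, -0.0117]
tool_rot: [-3.141, -0.0, 0.175]
force: [0.2, -0.8, 1.5]
grip_width: -0.0001
```

```bash
python3 look.py w11; python3 dots.py w11
```

```text
[ 0.6338 -0.0493 -0.0117] [-3.1415 -0.      0.1748] [ 0.17 -0.83  1.5 ] 28.3
block [103.1 248.3] 0.88 [0.6164 0.0262 0.018 ]
fence [163.4 135.3] 0.68 [ 6.811e-01 -4.000e-04  1.800e-02]
[[29.7, 254.9], [165.0, 258.1]] [[0.6123, 0.0595], [0.6245, -0.0096]]
w11 yaw deg 9.98 sep 0.0701 centre' [ 0.6134 -0.0825]
```

On target (centre −82.5 mm). Now round to the long side for the second press.

Request:
{"method": "apply_moves", "body": {"steps": [[0,0.5,0,0],[0,1,0,0],[-2.5,1,0,0],[-5,1,0,0],[-7.3,1,0,0],[-8.1,1,0,0],[-8.1,-1.5,0,0],[-8.1,-4.5,0,0],[-8.1,-7.1,0,0],[-8.1,-7.1,0,0]]}}

```text
clock: 29.33
position: [0.5414, 0.012, -0.0116]
tool_rot: [-3.139, -0.001, 0.18]
force: [0.3, 1.8, 0.1]
grip_width: -0.0001
```

Request:
{"method": "apply_moves", "body": {"steps": [[0.3,0,0,0],[0.6,0,0,0],[0.9,0,0,0],[1.2,0,0,0],[1.4,0,0,0],[1.6,0,0,0],[1.7,0,0,0],[1.8,0,0,0],[1.8,0,0,0],[1.8,0,0,0]]}}

```text
clock: 30.17
position: [0.5594, 0.0096, -0.0117]
tool_rot: [-3.142, 0.0, 0.175]
force: [-0.1, 0.4, -0.1]
grip_width: -0.0002
```

```bash
python3 look.py w12; python3 dots.py w12
```

```text
[ 0.5594  0.0096 -0.0117] [-3.1415e+00  1.0000e-04  1.7470e-01] [-0.09  0.38 -0.08] 30.17
block [240. 121.] 0.88 [0.6192 0.0244 0.018 ]
line [100.1 100.5] 0.76 [0.6178 0.0893 0.018 ]
[[320.6, 125.6], [155.2, 125.6]] [[0.6245, -0.0096], [0.6124, 0.0593]]
w12 yaw deg 9.93 sep 0.07 centre' [ 0.6134 -0.0826]
```

Request:
{"method": "apply_moves", "body": {"steps": [[0.05,0,0,0],[0.1,0,0,0],[0.15,0,0,0],[0.2,0,0,0],[0.25,0,0,0],[0.3,0,0,0],[0.3,0,0,0],[0.3,0,0,0],[0.3,0,0,0],[0.3,0,0,0]]}}

```text
clock: 31.2
position: [0.5623, 0.0101, -0.0117]
tool_rot: [-3.142, 0.0, 0.175]
force: [-0.7, 0.6, -1.3]
grip_width: 0.0001
```

Request:
{"method": "apply_moves", "body": {"steps": [[0.01,0,0,0],[0.02,0,0,0],[0.03,0,0,0],[0.04,0,0,0],[0.05,0,0,0],[0.06,0,0,0],[0.07,0,0,0],[0.08,0,0,0],[0.08,0,0,0],[0.08,0,0,0]]}}

```text
clock: 32.03
position: [0.5632, 0.0103, -0.0117]
tool_rot: [-3.142, -0.0, 0.175]
force: [0.1, 0.3, 0.0]
grip_width: 0.0003
```

Request:
{"method": "apply_moves", "body": {"steps": [[0.01,0,0,0],[0.02,0,0,0],[0.03,0,0,0],[0.04,0,0,0],[0.04,0,0,0],[0.04,0,0,0],[0.04,0,0,0],[0.04,0,0,0],[0.04,0,0,0],[0.04,0,0,0]]}}

```text
clock: 32.87
position: [0.5635, 0.0103, -0.0117]
tool_rot: [-3.142, -0.0, 0.175]
force: [0.4, 0.4, -0.3]
grip_width: 0.0001
```

Request:
{"method": "apply_moves", "body": {"steps": [[0.01,0,0,0],[0.02,0,0,0],[0.03,0,0,0],[0.03,0,0,0],[0.03,0,0,0],[0.03,0,0,0],[0.03,0,0,0],[0.03,0,0,0],[0.03,0,0,0],[0.03,0,0,0]]}}

```text
clock: 33.7
position: [0.5638, 0.0104, -0.0117]
tool_rot: [-3.142, 0.0, 0.175]
force: [-1.5, 0.3, -0.2]
grip_width: 0.0001
```

Request:
{"method": "apply_moves", "body": {"steps": [[0.01,0,0,0],[0.02,0,0,0],[0.02,0,0,0],[0.02,0,0,0],[0.02,0,0,0],[0.02,0,0,0],[0.02,0,0,0],[0.02,0,0,0],[0.02,0,0,0],[0.02,0,0,0]]}}

```text
clock: 34.53
position: [0.5639, 0.0103, -0.0117]
tool_rot: [3.142, 0.0, 0.175]
force: [-3.3, -1.4, 1.3]
grip_width: 0.0001
```

```bash
python3 look.py w13; python3 dots.py w13
```

```text
[ 0.5639  0.0103 -0.0117] [3.1415e+00 2.0000e-04 1.7480e-01] [-3.3  -1.43  1.3 ] 34.53
block [241.3 131.6] 0.64 [0.6191 0.0238 0.018 ]
fence [319.3   0. ] 0.7 [0.6801 0.0007 0.018 ]
line [100.6 108.3] 0.83 [0.6189 0.0896 0.018 ]
[[156.0, 136.2], [320.0, 135.8]] [[0.6126, 0.0593], [0.6248, -0.0096]]
w13 yaw deg 10.07 sep 0.07 centre' [ 0.6137 -0.0826]
```

Request:
{"method": "apply_moves", "body": {"steps": [[0.01,0,0,0],[0.02,0,0,0],[0.02,0,0,0],[0.02,0,0,0],[0.02,0,0,0],[0.02,0,0,0],[0.02,0,0,0],[0.02,0,0,0],[0.02,0,0,0],[0.02,0,0,0]]}}

```text
clock: 35.57
position: [0.5639, 0.0103, -0.0117]
tool_rot: [3.142, 0.001, 0.175]
force: [-4.7, -1.8, 1.6]
grip_width: 0.0003
```

Request:
{"method": "apply_moves", "body": {"steps": [[0.01,0,0,0],[0.02,0,0,0],[0.02,0,0,0],[0.02,0,0,0],[0.02,0,0,0],[0.02,0,0,0],[0.02,0,0,0],[0.02,0,0,0],[0.02,0,0,0],[0.02,0,0,0]]}}

```text
clock: 36.4
position: [0.5639, 0.0104, -0.0118]
tool_rot: [3.142, 0.001, 0.175]
force: [-5.7, -0.9, 3.3]
grip_width: 0.0002
```

Request:
{"method": "apply_moves", "body": {"steps": [[0.01,0,0,0],[0.01,0,0,0],[0.01,0,0,0],[0.01,0,0,0],[0.01,0,0,0],[0.01,0,0,0],[0.01,0,0,0],[0.01,0,0,0],[0.01,0,0,0],[0.01,0,0,0]]}}

```text
clock: 37.23
position: [0.5639, 0.0103, -0.0118]
tool_rot: [3.142, 0.001, 0.175]
force: [-6.0, -1.9, 3.2]
grip_width: -0.0
```

```bash
python3 look.py w14; python3 dots.py w14
```

```text
[ 0.5639  0.0103 -0.0118] [3.1415e+00 1.1000e-03 1.7470e-01] [-6.05 -1.88  3.22] 37.23
block [237.2 132.1] 0.78 [0.6186 0.0256 0.018 ]
fence [318.4   0. ] 0.75 [0.68   0.0011 0.018 ]
line [100.4 107.8] 0.89 [0.6192 0.0897 0.018 ]
[[155.8, 136.3], [320.0, 136.0]] [[0.6126, 0.0593], [0.6248, -0.0096]]
w14 yaw deg 10.05 sep 0.07 centre' [ 0.6137 -0.0826]
```

About 6.3 N was held for over 1 s with the position right. Retracting and taking a last look.

Request:
{"method": "apply_moves", "body": {"steps": [[-0.2,0,0,0],[-0.8,0,0,0],[-1.5,0,0,0],[-1.5,0,-2.5,0],[-1.5,0,-5,0],[-1.5,0,-8,0],[-1.5,0,-11,0],[-1.5,0,-13,0],[-1.5,0,-13,0],[-1.5,0,-13,0]]}}

```text
clock: 38.27
position: [0.5501, 0.0079, 0.1192]
tool_rot: [3.141, -0.002, 0.175]
force: [0.2, 0.2, -0.8]
grip_width: 0.0
```

```bash
python3 look.py w15; python3 dots.py w15
```

```text
[0.5501 0.0079 0.1192] [ 3.1413e+00 -2.5000e-03  1.7470e-01] [ 0.2   0.17 -0.77] 38.27
block [241.9  95.9] 0.73 [0.6183 0.0275 0.018 ]
fence [286.5  26.8] 0.6 [0.679 0.001 0.018]
line [167.9  86.1] 0.96 [0.6159 0.0908 0.018 ]
[[201.6, 96.7], [287.4, 96.6]] [[0.6124, 0.0594], [0.6245, -0.0094]]
w15 yaw deg 10.03 sep 0.0698 centre' [ 0.6134 -0.0824]
```

View pics/w15.png

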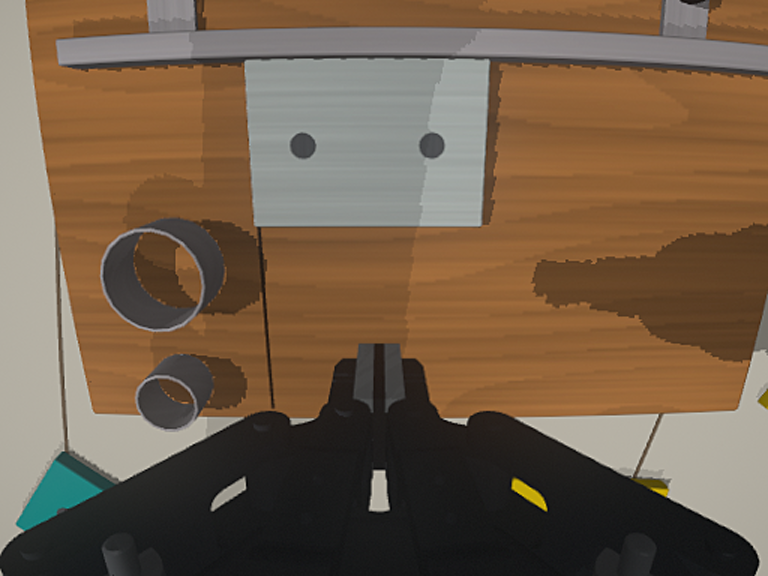

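The final view shows the block flush on the fence, its leading end at px (255,226) on the line at (260,228), and the cutters in place. Handing in.

```bash
python3 -c "
from workcell import workorder;print(workorder.job_done())"
```

```text
the job is handed in; nothing more can be done
None
```

I pushed the aluminium block flush against the fence, slid it about 100 mm along to the scribed line, and pressed it home again. The job was handed in at about 38 s of the 72 s allowed, and the interface gave no verdict.

- **Presses:** the wrist force read about 7.3 N on the first press and 6.3 N on the second, each held for about 1 s. The force between block and fence can't be read directly; it should be a little lower than these because of friction.
- **Final position:** the block's centre is 64.9 mm short of the line by the wrist camera, where exactly on the line is 65 mm. That puts its end within about 0.1 mm of the middle of the line, though the cameras are only good to about 2 mm.
- **Squareness:** block yaw 10.03° against about 9.97° for the fence.
- **Cutters and arm:** the cutters look unmoved in the last picture. The arm stands clear, about 13 cm above its pushing height.

**What disagreed:**
- **Fingertip height:** the shut fingertips sat about 33 mm higher than the reported tool point, so my first push passed over the block without touching it. I then found the board by touch, at about 9 N.
- **Camera spread:** the camera estimates of the line position differed by up to about 4 mm. I used the closest wrist-camera measurement for the final move.

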